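# Lay out the pull-test kit on its silhouette plates

## Task

Lay out the pull-test kit: set the carrier block, the wire spool, the vial and the tool cartridge each on the aluminium plate whose black silhouette matches it, covering that silhouette, with the cartridge's nib over the narrow part of its silhouette. Keep the vial upright all the time, and leave each thing resting flat on its plate.

Things in the scene. Friction and masses are not known exactly. Their poses are not given: they have to be found in the camera images.
- carrier_center (a point): Carrier block: plain light machined rectangular metal block, 41 mm along its x, 64 mm along its y, body 16 mm high (two small pins and screws rise to 21 mm), lying flat, about 0.14 kg. Point: the centre of the body, 8 mm above its underside. Grasp it across the 41 mm width (along its x).
- spool_center (a point): Wire spool: silvery-white, round, 51 mm across, 25 mm high, lying flat. Point: its centre, 12.5 mm above its underside; z is its axis. Grasp across the diameter, any direction.
- vial_center (a point): Vial: white round bottle with black cap, 31 mm across, 62 mm high, standing upright. Point: its centre on its axis, 31 mm above its underside; z up towards the cap.
- cartridge_block (a point): Tool cartridge: narrow grey block 23 mm (along its x) by 60 mm (along its y), 16 to 18 mm high, with a thin brass-coloured nib, 8 mm thick, that sticks out 26 mm beyond its -y end; 86 mm long in all, lying flat. Point: the centre of the block (without the nib), 8 mm above its underside. Grasp the block across its 23 mm width (along its x).
- cartridge_tip (a point): The end of the tool cartridge's nib, 56 mm from the block's centre towards its -y, 8 mm above the underside.
- plate_carrier: Fixed aluminium plate 60 (x) x 92 (y) x 4 mm on the bench, like the other three but for its flat black silhouette (no recess). Origin: centre of its underside. Silhouette: a plain rectangle 42 x 66 mm, centred, its length along the plate's y.
- plate_spool: Fixed aluminium plate 60 (x) x 92 (y) x 4 mm on the bench, like the other three but for its flat black silhouette (no recess). Origin: centre of its underside. Silhouette: a large disc 53 mm across, centred.
- plate_vial: Fixed aluminium plate 60 (x) x 92 (y) x 4 mm on the bench, like the other three but for its flat black silhouette (no recess). Origin: centre of its underside. Silhouette: a small disc 33 mm across, centred.
- plate_cartridge: Fixed aluminium plate 60 (x) x 92 (y) x 4 mm on the bench, like the other three but for its flat black silhouette (no recess). Origin: centre of its underside. Silhouette: that of the tool cartridge from above, 88 mm long along the plate's y: a bar 24 x 61 mm whose centre lies 13 mm from the plate's centre towards its +y, and a narrow strip 10 mm wide for the nib towards its -y.
Not all that is in view belongs to the job. Leave any green or yellow look-alike of the part that bears spool_center alone. What is shaped like the part that bears vial_center but purple is not meant.

How it is judged:
At the end, for the whole second after the job is handed in: Each of the four things rests flat (0.1 rad, 3 mm in height) on the plate with its silhouette, within 12 mm of it along both plate axes; carrier block and cartridge lined up within 0.2 rad, the cartridge with its nib over the narrow part; all released and at rest (x of carrier_center in the frame of plate_carrier between -0.012 and 0.012 m and y of carrier_center in the frame of plate_carrier between -0.012 and 0.012 m and z of carrier_center in the frame of plate_carrier between 0.009 and 0.015 m and angle between each of carrier_center, spool_center, vial_center, cartridge_block's own z axis and vertical below 0.1 rad and x of spool_center in the frame of plate_spool between -0.012 and 0.012 m and y of spool_center in the frame of plate_spool between -0.012 and 0.012 m and z of spool_center in the frame of plate_spool between 0.0135 and 0.0195 m and x of vial_center in the frame of plate_vial between -0.012 and 0.012 m and y of vial_center in the frame of plate_vial between -0.012 and 0.012 m and z of vial_center in the frame of plate_vial between 0.032 and 0.038 m and x of cartridge_block in the frame of plate_cartridge between -0.012 and 0.012 m and y of cartridge_block in the frame of plate_cartridge between 0.001 and 0.025 m and z of cartridge_block in the frame of plate_cartridge between 0.009 and 0.015 m and angle between the y axis of carrier_center and the y axis of plate_carrier, either way round below 0.2 rad and angle between the y axis of cartridge_block and the y axis of plate_cartridge, either way round below 0.2 rad and y of cartridge_tip in the frame of plate_cartridge below -0.02 m and linear speed of each of carrier, spool, vial, cartridge below 0.02 m/s); the robot touches nothing.
It fails at once if the vial is tipped by more than 0.6 rad (angle between vial_center's own z axis and vertical above 0.6 rad).
It also fails if it takes over 99 s, if anything falls off the work surface, if the arm or the gripper's body presses on something with over 40 N, if the wrist force passes 120 N, or if a joint passes its speed limit or range.

## Robot

A 6-joint arm with a two-finger parallel gripper is mounted at the origin on a cart in front of the work surface, level with it; the furniture and walls round the work are solid. World frame = base frame: x ahead of the robot, y to its left, z up, the work surface at z = 0. Lengths are in m, angles in rad, forces in N, time in s.
With the tool pointing down it reaches from about 0.35 to 0.975 m from the base axis. Payload 4.9 kg.
Tool frame: the origin (TCP) lies midway between the tips of the shut fingers; the grasp point (between the pads) lies 19 mm behind it; z points along the fingers, y is the line along which they close (so a half turn about z gives the same grasp; the last joint's range is limited). The gripper opens to 85 mm and grips with 20 to 120 N. Pads are 22 mm wide; open, the fingers measure 114 mm over their backs; the gripper's body (76 mm by 85 mm) begins 54 mm behind the grasp point. The pads swing forward as they close: fully open they stand 13 mm farther back than shut.
Start: joints at [-1.342, 0.053, 1.613, -0, 1.476, -0.119], TCP at [0.213, -0.588, 0.231] pointing down, gripper open.
Joint ranges: [-3.01, 3.01], [-1.01, 2.22], [0.06, 2.58], [-1.02, 4.17], [0.09, 2.62], [-3.14, 3.14]. Speed limits (rad/s): [2.57, 2.57, 3.14, 3.14, 3.14, 3.14].

## Interface

Orientations are given as a rotation vector (axis times angle).
In Python, from station import ctrl, optics, job gives the robot as it stands.
- The arm moves only by the shell command python3 -m jog 'ROWS' [OPENING] [FORCE]. ROWS is JSON, a list of rows, each a list of 2 entries, a list of its own where there are three numbers: the shift along the tool's x, y, z in m, then the turn, a rotation vector about the tool's x, y, z in rad. A call has 1 to 5 rows; each row is the pose to reach, as a shift and turn from the pose commanded when the call began, along the tool's axes at that moment; what a row does not reach only later rows make up. A row lasts 1/10 s, in which the tool goes at most 50 mm and 8.59 degrees, less where a joint would pass 70% of its speed; a pose out of reach is approached as far as the arm can. A call with a gripper value outside its range is refused whole. OPENING is the opening, from 0 (shut) to 1 (fully open), set as the call begins (- or left out, the last holds). The fingers move at their own pace and stop on an object; FORCE is the grip in N (left out, the last holds). Time passes only in rows, so rows that repeat a pose let the fingers close. It gives the time, the measured TCP pose, the force, the opening and the grip force at its end, in the units of the state.
- ctrl.get_obs(): the state, without advancing time (a new reading comes with each control period).
- optics.get_image(name): name is "side" or "top" or "wrist"; returns a dict with "image" (480x640x3 uint8, blue, green, red), "fx", "fy", "cx", "cy" (pixels), "rvec" (rotation vector, rad) and "tvec" (3), from world to camera coordinates, as OpenCV has them; the wrist camera has in their place "mount" (4x4, takes a point from camera to tool coordinates, whose origin is the TCP and whose axes are the flange's). Camera axes: x right, y down, z forward; pixel columns grow to the right and rows downward; lengths in m; the calibration is good to about 2 mm. A picture is of the moment at which its call begins: read the wrist's pose just before it. There is no depth.
- job.finish_job(): hands the job in; it is judged then, once.
The state is a dict: "t": time; "q": joint angles; "dq": joint speeds; "effort": joint torques, N m; "tool_pos": TCP position; "tool_rot": TCP orientation; "contact_force": force on the tool from outside, world axes, zero at the start; "wrist_torque": the same for the moment, N m; "opening": finger opening in m; "grip_force": force on a finger pad.
Only numpy, scipy, OpenCV 4.12 (cv2) and the standard library are available. Lean on these libraries where they do the work, as an engineer would, in place of code of your own. Each camera call takes 0.05 s, during which the arm holds its last target. There are 200 camera calls.

## Working session

There is one attempt and no reset: what is moved stays moved. The work goes in short steps, Python scripts to look and compute and a shell command to move; the robot and the scene stay as the last step left them, time stands still between calls to the robot, and variables do not carry over. Pictures are saved under pics/ and viewed, at most 14 in all, crops included, and the job is handed in when it is done.

```bash
ls; mkdir -p pics; python3 - <<'E'
from station import ctrl, optics
import cv2
o=ctrl.get_obs();print(o['t'],o['tool_pos'],o['tool_rot'],o['opening'])
for n in ("top","side"):
    d=optics.get_image(n);cv2.imwrite(f"pics/{n}0.png",d["image"]);print(n,d['fx'],d['cx'],d['cy'],d['rvec'],d['tvec'])
d=optics.get_image("wrist");print(d['mount'],d['fx'])
E
```

```text
pics
0.0 [ 0.21289195 -0.58696905  0.23006907] [-3.09217784e+00 -5.43267313e-01  1.59178373e-04] 0.08539361775665333
top 513.1565285078433 312.2313989469365 242.36879987088204 [ 2.12901434 -2.11399739  0.16062827] [-0.05850483  0.58106615  0.84959272]
side 490.23504004057736 318.394584720924 235.70880706603361 [ 2.19261177 -0.38306863  0.20314147] [-0.59721014  0.13886083  0.73756619]
[[-3.36386359e-04 -9.56833589e-01 -2.90636146e-01  7.40064678e-02]
 [ 9.99999785e-01 -1.58039461e-04 -6.37115599e-04 -1.26385444e-03]
 [ 5.63681625e-04 -2.90636298e-01  9.56833436e-01 -1.42665382e-01]
 [ 0.00000000e+00  0.00000000e+00  0.00000000e+00  1.00000000e+00]] 346.8780576438003
```

View pics/top0.png

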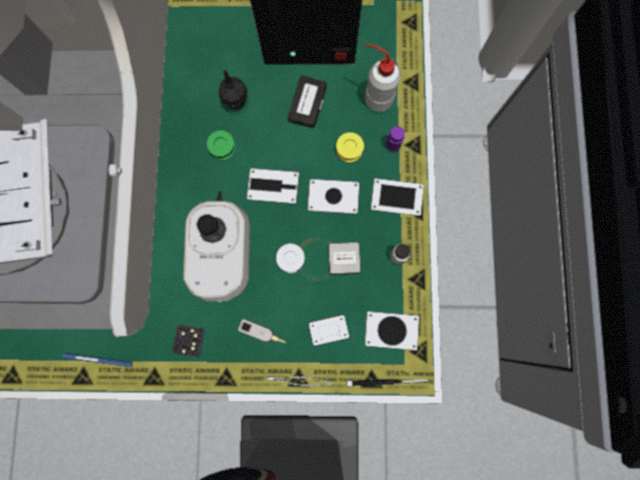

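View pics/side0.png

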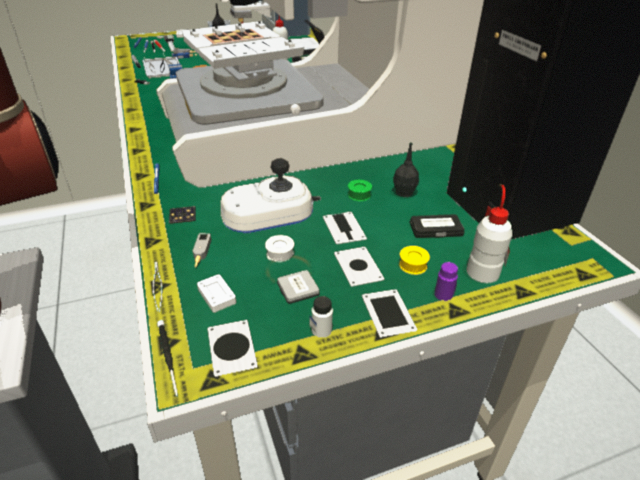

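Top view candidates:
- **Carrier:** plain light block with screws at (328,330). The labelled grey box at (344,258) is not it.
- **Spool:** white at (290,258). Green (220,144) and yellow (350,147) are decoys.
- **Vial:** white with black cap at (400,253). Purple (396,138) and the red-capped bottle (382,85) are not it.
- **Cartridge:** grey with brass nib at (260,330). The black PCB (188,340) is not it.
- **Plates:** cartridge (273,185), vial (333,196), carrier (397,196), spool (392,330).

```bash
cat > h.py <<'E'
import cv2, numpy as np
from station import ctrl, optics
def cam(n):
    """image, K, R (cam->world), C (camera centre)"""
    o=ctrl.get_obs(); d=optics.get_image(n)
    K=np.array([[d['fx'],0,d['cx']],[0,d['fy'],d['cy']],[0,0,1]])
    if n=='wrist':
        T=np.eye(4); T[:3,:3]=cv2.Rodrigues(np.array(o['tool_rot']))[0]; T[:3,3]=o['tool_pos']
        M=T@np.array(d['mount']); return d['image'],K,M[:3,:3],M[:3,3]
    R=cv2.Rodrigues(np.array(d['rvec']))[0].T
    return d['image'],K,R,-R@np.array(d['tvec'])
def ray(c,p): return c[2]@np.linalg.solve(c[1],[p[0],p[1],1.])
def plane(c,p,z):
    r=ray(c,p); return c[3]+r*(z-c[3][2])/r[2]
def tri(c1,p1,c2,p2):
    a,b=ray(c1,p1),ray(c2,p2)
    s=np.linalg.lstsq(np.c_[a,-b],c2[3]-c1[3],rcond=None)[0]
    u,v=c1[3]+a*s[0],c2[3]+b*s[1]; return (u+v)/2,np.linalg.norm(u-v)
def proj(c,X):
    q=c[1]@(c[2].T@(np.asarray(X)-c[3])); return q[:2]/q[2]
E
python3 - <<'E'
from h import *
t,s=cam('top'),cam('side')
np.set_printoptions(precision=3,suppress=True)
print(t[3],s[3])
P=dict(carrier=((328,330),(216,292)),spool=((290,258),(280,243)),vialcap=((400,249),(321,301)),cart=((256,329),(202,245)),nib=((283,341),(196,264)),
 pl_car=((397,196),(389,312)),pl_spool=((392,330),(232,346)),pl_vial=((333,196),(358,265)),pl_cart=((273,185),(345,227)),purple=((397,130),(448,267)),joy=((210,225),(280,163)),bottle=((387,66),(498,215)),box=((344,258),(297,283)),bulb=((228,75),(409,150)),blackbox=((265,62),(450,140)))
for k,(a,b) in P.items(): print(k,*tri(t,a,s,b))
im=cv2.resize(t[0][150:370,160:440],None,fx=2.8,fy=2.7,interpolation=cv2.INTER_CUBIC);cv2.imwrite('pics/c1.png',im)
E
```

```text
[ 0.427 -0.074  0.935] [ 0.383 -0.677  0.561]
carrier [ 0.43  -0.083  0.012] 0.0003715586320075979
spool [ 0.557 -0.015  0.028] 0.0014840205839185107
vialcap [ 0.567 -0.205  0.061] 0.004358032428280101
cart [0.43  0.045 0.013] 0.0020721328865284175
nib [ 0.411 -0.003  0.013] 8.094667976042805e-05
pl_car [ 0.677 -0.21   0.005] 0.0013420488222116345
pl_spool [ 0.431 -0.197  0.007] 0.00021092078455936633
pl_vial [ 0.677 -0.091  0.006] 0.0012166335757280262
pl_cart [0.698 0.021 0.005] 0.0001350510709416206
purple [ 0.78  -0.203  0.063] 0.007054078666426377
joy [0.599 0.112 0.115] 0.0008975622214570104
bottle [ 0.871 -0.18   0.125] 0.003325064344665581
box [ 0.558 -0.111  0.017] 0.0009629278263811004
bulb [0.865 0.094 0.106] 0.0038122800152311726
blackbox [0.883 0.019 0.154] 0.0328560942997398
```

View pics/c1.png

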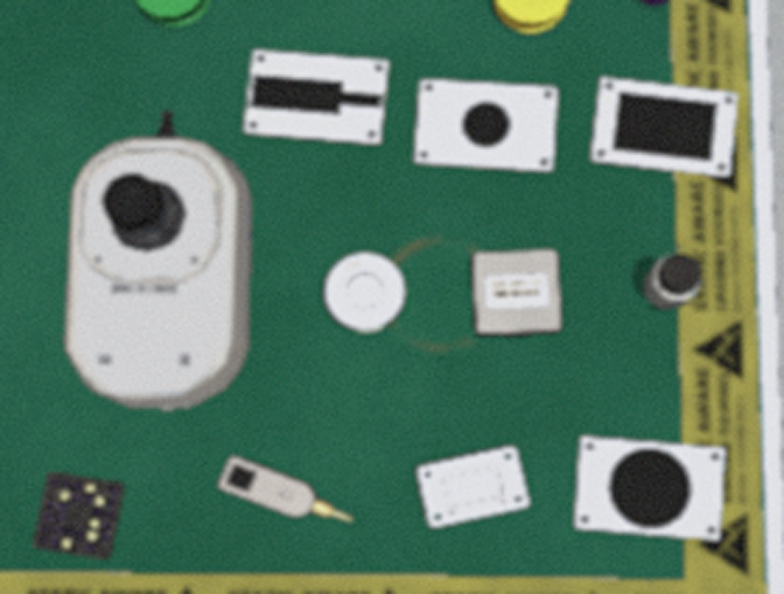

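Close crop confirms the choices: carrier (screws, no silhouette) at crop (472,487), white spool (365,291), cartridge (268,487) with its nib to lower right (350,518), vial (675,280). Next I'll fit contours.

```bash
python3 - <<'E'
from h import *
np.set_printoptions(precision=4,suppress=True)
t,s=cam('top'),cam('side')
def blobs(c,dark,p,w=26,thr=None):
    x,y=p; h=cv2.cvtColor(c[0],cv2.COLOR_BGR2HSV).astype(int); S,V=h[...,1],h[...,2]
    m=((V<70) if dark else ((S<75)&(V>105))).astype(np.uint8)
    roi=np.zeros_like(m); roi[y-w:y+w,x-w:x+w]=1; m&=roi
    n,l,st,ce=cv2.connectedComponentsWithStats(m)
    k=1+np.argmax(st[1:,4]); ct=max(cv2.findContours((l==k).astype(np.uint8),0,cv2.CHAIN_APPROX_NONE)[0],key=cv2.contourArea)
    return ct[:,0,:].astype(float),ce[k],st[k,4]
def rect(c,ct,z):
    w=np.array([plane(c,p,z)[:2] for p in ct]); r=cv2.minAreaRect((w*1000).astype(np.float32))
    b=cv2.boxPoints(r); e=[b[1]-b[0],b[2]-b[1]]; e=max(e,key=np.linalg.norm)
    return np.array(r[0]).round(1),np.array(r[1]).round(1),np.degrees(np.arctan2(e[1],e[0])).round(1)
for k,dark,a,b,z in [('pl_car',1,(397,196),(389,312),.004),('pl_spool',1,(392,330),(232,346),.004),('pl_vial',1,(333,196),(358,265),.004),('pl_cart',1,(268,185),(343,224),.004),
   ('carrier',0,(328,330),(216,292),.016),('spool',0,(290,258),(280,245),.02),('cart',0,(260,330),(201,248),.012)]:
    ct,ce,n=blobs(t,dark,a); c2,e2,n2=blobs(s,dark,b)
    print(k,n,n2,'rect',*rect(t,ct,z),'cen',plane(t,ce,z)*1000,'tri',tri(t,ce,s,e2)[0]*1000)
# vial: cap top ellipse dark blob in both
ct,ce,n=blobs(t,1,(401,250),14); c2,e2,n2=blobs(s,1,(321,303),12)
print('vialcap',n,ce,n2,e2,tri(t,ce,s,e2))
for v in ((.565,-.2,0),): print(proj(t,v),proj(s,v))
E
```

```text
pl_car 635 674 rect [ 677.5 -210.7] [61.  37.1] 82.8 cen [ 677.3986 -210.6264    4.    ] tri [ 676.2454 -210.1944    5.4967]
pl_spool 576 694 rect [ 430.8 -197.1] [46.2 47.6] -0.8 cen [ 431.1406 -196.4658    4.    ] tri [ 430.5753 -196.1303    6.2027]
pl_vial 164 124 rect [678.6 -91.5] [25.7 25.5] 44.3 cen [678.5271 -91.5631   4.    ] tri [677.0495 -91.322    6.26  ]
pl_cart 327 176 rect [698.6  23.4] [80.2 18.9] 84.8 cen [699.2713  31.2012   4.    ] tri [698.2272  31.2466   4.9115]
carrier 947 960 rect [430.7 -83.5] [43.2 68.1] -76.9 cen [430.599  -83.6467  16.    ] tri [430.4253 -83.6858  10.8349]
spool 722 668 rect [559.8 -13.9] [54.2 53.6] 45.6 cen [558.7413 -13.8414  20.    ] tri [557.8583 -13.4734  17.1667]
cart 478 251 rect [424.2  34.6] [88.6 25. ] 69.2 cen [426.5338  41.0906  12.    ] tri [426.5387  40.2102  19.0578]
vialcap 148 [402.3378 250.973 ] 237 [322.1266 304.9325] (array([ 0.565 , -0.21  ,  0.0578]), np.float64(0.0015255915869467412))
[392.0028 256.2569] [319.7663 327.4294]
```

```bash
cat > go.py <<'E'
# go.py x y z yawdeg : shift and turn (tool axes) from the present pose, plus the joint estimate of the turn
import sys, numpy as np
from scipy.spatial.transform import Rotation as Ro
from station import ctrl
x,y,z,yaw=map(float,sys.argv[1:5]); o=ctrl.get_obs()
R=Ro.from_rotvec(o['tool_rot']); c,s=np.cos(np.radians(yaw)),np.sin(np.radians(yaw))
T=Ro.from_matrix([[c,s,0],[s,-c,0],[0,0,-1]])
print('t',round(o['t'],2),'pos',np.round(o['tool_pos'],4),'shift',np.round(R.inv().apply(np.array([x,y,z])-o['tool_pos']),4),'turn',np.round((R.inv()*T).as_rotvec(),3),'open',round(o['opening'],4),'grip',o['grip_force'],'F',np.round(o['contact_force'],1))
E
python3 go.py .4305 -.0835 .15 103.1
```

```text
t 0.35 pos [ 0.213  -0.5874  0.231 ] shift [ 0.3762 -0.3996  0.0812] turn [-0.    -0.    -1.452] open 0.0854 grip 0.0 F [-0.4  0.   0.3]
```

```bash
python3 -m jog '[[[0.1,-0.1,0],[0,0,-0.15]],[[0.19,-0.2,0],[0,0,-0.75]],[[0.19,-0.2,0],[0,0,-0.75]],[[0.19,-0.2,0],[0,0,-0.75]],[[0.19,-0.2,0],[0,0,-0.75]]]' 0.75 40; python3 go.py .4305 -.0835 .15 103.1
```

```text
t: 0.85
tool_pos: [0.3136, -0.3568, 0.2313]
tool_rot: [2.675, 1.646, 0.0]
contact_force: [1.5, -0.2, -0.4]
opening: 0.0639
grip_force: 0.0
t 0.85 pos [ 0.3136 -0.3568  0.2313] shift [ 0.2966 -0.0189  0.0813] turn [ 0.     0.    -0.696] open 0.0639 grip 0.0 F [ 1.5 -0.2 -0.4]
```

```bash
python3 -m jog '[[[0.295,-0.019,0.08],[0,0,-0.7]],[[0.295,-0.019,0.08],[0,0,-0.7]],[[0.295,-0.019,0.08],[0,0,-0.7]],[[0.295,-0.019,0.08],[0,0,-0.7]],[[0.295,-0.019,0.08],[0,0,-0.7]]]' >/dev/null;  python3 -m jog '[[[0,0,0],[0,0,0]],[[0,0,0],[0,0,0]]]' >/dev/null; python3 go.py .4305 -.0835 .15 103.1
python3 - <<'E'
from h import *
c=cam('wrist'); cv2.imwrite('pics/w1.png',c[0])
print(proj(c,(.4305,-.0835,.016)),proj(c,(.429,.047,.016)))
E
```

```text
t 1.55 pos [ 0.4092 -0.136   0.1657] shift [0.0463 0.0327 0.0157] turn [-0.001  0.     0.001] open 0.064 grip 0.0 F [ 0.3 -0.7  0.2]
[360.60716009 165.34943415] [405.42995559 -13.13680071]
```

View pics/w1.png

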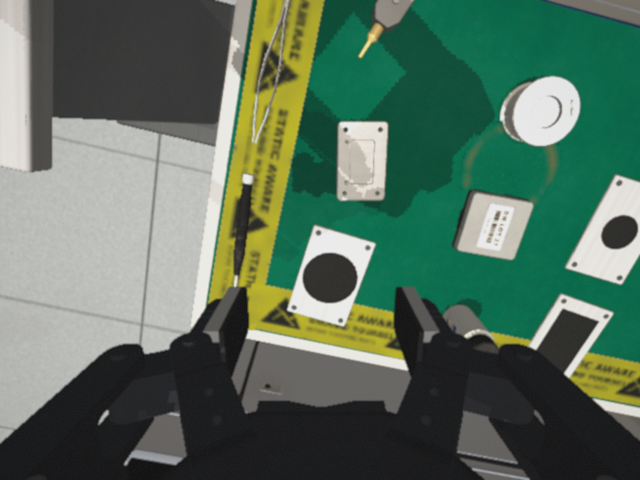

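Wrist view: the carrier is centred at (362,161), with (361,165) predicted, and square to the fingers. So the measurement holds to about 2 mm.

```bash
python3 -m jog '[[[0.048,0.033,0.016],[0,0,0]],[[0.048,0.033,0.016],[0,0,0]],[[0.048,0.033,0.065],[0,0,0]],[[0.048,0.033,0.114],[0,0,0]],[[0.048,0.033,0.114],[0,0,0]]]' >/dev/null;  python3 -m jog '[[[0,0,0],[0,0,0]],[[0,0,0],[0,0,0]]]' >/dev/null; python3 go.py .4305 -.083 .004 103.1
```

```text
t 2.3 pos [ 0.4326 -0.0845  0.0552] shift [ 0.0021 -0.0019  0.0511] turn [ 0.004  0.003 -0.003] open 0.064 grip 0.0 F [-0.6 -0.7 -0.4]
```

```bash
python3 -m jog '[[[0.002,-0.002,0.03],[0,0,0]],[[0.002,-0.002,0.051],[0,0,0]],[[0.002,-0.002,0.051],[0,0,0]],[[0.002,-0.002,0.051],[0,0,0]],[[0.002,-0.002,0.051],[0,0,0]]]' >/dev/null; python3 go.py .4305 -.083 .004 103.1;  python3 -m jog '[[[0,0,0],[0,0,0]],[[0,0,0],[0,0,0]],[[0,0,0],[0,0,0]],[[0,0,0],[0,0,0]],[[0,0,0],[0,0,0]]]' 0.2 50; python3 go.py .6775 -.2105 .15 82.8
```

```text
t 2.8 pos [ 0.4303 -0.0823  0.0036] shift [-0.0007  0.0001 -0.0004] turn [ 0.004  0.003 -0.002] open 0.0638 grip 0.0 F [-0.1  0.6 -0.2]
t: 3.3
tool_pos: [0.4296, -0.0819, 0.0027]
tool_rot: [1.954, 2.457, 0.001]
contact_force: [-1.4, 0.3, 6.0]
opening: 0.0386
grip_force: 51.9
t 3.3 pos [ 0.4296 -0.0819  0.0027] shift [-0.1813  0.213  -0.1464] turn [0.003 0.001 0.353] open 0.0386 grip 51.86979532241821 F [-1.4  0.3  6. ]
```

```bash
python3 -m jog '[[[0,0,-0.03],[0,0,0]],[[0,0,-0.07],[0,0,0]],[[-0.02,0.02,-0.11],[0,0,0]],[[-0.05,0.05,-0.13],[0,0,0.1]],[[-0.08,0.09,-0.14],[0,0,0.2]]]' - 60;  python3 -m jog '[[[-0.02,0.03,0],[0,0,0.08]],[[-0.05,0.06,0],[0,0,0.15]],[[-0.07,0.1,0],[0,0,0.15]],[[-0.08,0.14,0],[0,0,0.15]],[[-0.08,0.14,0],[0,0,0.15]]]' ; python3 -m jog '[[[0,0,0],[0,0,0]],[[0,0,0],[0,0,0]]]' >/dev/null; python3 go.py .6775 -.2105 .06 82.8
```

```text
t: 3.8
tool_pos: [0.5349, -0.1399, 0.1442]
tool_rot: [2.193, 2.243, 0.003]
contact_force: [0.3, 0.1, -1.1]
opening: 0.038
grip_force: 62.3
t: 4.3
tool_pos: [0.6777, -0.216, 0.1383]
tool_rot: [-2.353, -2.08, 0.0]
contact_force: [-0.2, 1.1, -2.3]
opening: 0.0381
grip_force: 62.3
t 4.5 pos [ 0.674  -0.2144  0.1403] shift [0.0043 0.0031 0.0803] turn [-0.001 -0.     0.003] open 0.0386 grip 62.30138897895813 F [-0.7 -0.2 -1.8]
```

```bash
python3 -m jog '[[[0.004,0.003,0.04],[0,0,0]],[[0.004,0.003,0.08],[0,0,0]],[[0.004,0.003,0.08],[0,0,0]],[[0.004,0.003,0.08],[0,0,0]],[[0.004,0.003,0.08],[0,0,0]]]' >/dev/null; python3 go.py .6775 -.2105 .008 82.8
python3 - <<'E'
from h import *
c=cam('side'); cv2.imwrite('pics/s1.png',cv2.resize(c[0][180:380,260:530],None,fx=2.9,fy=2.9))
c=cam('wrist'); cv2.imwrite('pics/w2.png',c[0]); print(proj(c,(.6775,-.2105,.004)))
E
```

```text
t 5.0 pos [ 0.6798 -0.2119  0.0643] shift [ 0.0012 -0.0028  0.0563] turn [0.005 0.001 0.003] open 0.0384 grip 62.243385314941406 F [ 0.7 -0.9 -0.6]
[316.86110308 252.66005384]
```

View pics/w2.png

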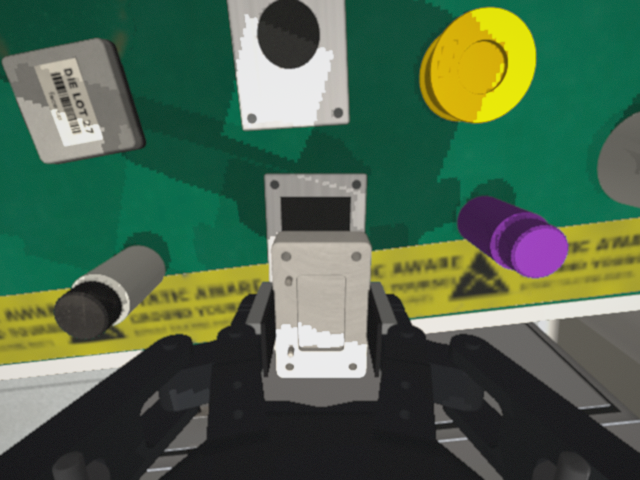

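The carrier sits square in the grip (centre about (322,310)), lined up with its plate (265–366 columns).

```bash
python3 -m jog '[[[0.001,-0.002,0.03],[0,0,0]],[[0.001,-0.002,0.05],[0,0,0]],[[0.001,-0.002,0.056],[0,0,0]],[[0.001,-0.002,0.056],[0,0,0]],[[0.001,-0.002,0.056],[0,0,0]]]'; python3 go.py .6775 -.2105 .0075 82.8; python3 -m jog '[[[0,0,0],[0,0,0]],[[0,0,0],[0,0,0]],[[0,0,0],[0,0,0]],[[0,0,0],[0,0,0]]]' 0.72; python3 -m jog '[[[0,0,-0.03],[0,0,0]],[[0,0,-0.07],[0,0,0]],[[0,0,-0.12],[0,0,0]],[[0,0,-0.14],[0,0,0]],[[0,0,-0.14],[0,0,0]]]' ; python3 go.py .5585 -.0138 .15 90
```

```text
t: 5.6
tool_pos: [0.677, -0.2102, 0.0062]
tool_rot: [2.354, 2.081, -0.0]
contact_force: [-2.7, 1.2, 5.3]
opening: 0.0384
grip_force: 64.9
t 5.6 pos [ 0.677  -0.2102  0.0062] shift [-0.0002  0.0006 -0.0013] turn [-0.     0.     0.003] open 0.0384 grip 64.86060619354248 F [-2.7  1.2  5.3]
t: 6.0
tool_pos: [0.6766, -0.2101, 0.0046]
tool_rot: [-2.354, -2.081, 0.0]
contact_force: [0.4, 0.7, -0.5]
opening: 0.0615
grip_force: 0.0
t: 6.5
tool_pos: [0.6795, -0.2113, 0.1511]
tool_rot: [2.347, 2.075, 0.007]
contact_force: [0.4, 0.4, 0.1]
opening: 0.0613
grip_force: 0.0
t 6.5 pos [ 0.6795 -0.2113  0.1511] shift [ 0.1812 -0.1443 -0.0008] turn [ 0.009  0.003 -0.123] open 0.0613 grip 0.0 F [0.4 0.4 0.1]
```

```bash
python3 -m jog '[[[0.04,-0.03,0],[0,0,-0.06]],[[0.08,-0.06,0],[0,0,-0.12]],[[0.12,-0.1,0],[0,0,-0.12]],[[0.16,-0.13,0],[0,0,-0.12]],[[0.182,-0.145,0],[0,0,-0.12]]]' 0.88 > /dev/null; python3 -m jog '[[[0,0,0],[0,0,0]],[[0,0,0],[0,0,0]],[[0,0,0],[0,0,0]]]' >/dev/null
python3 - <<'E'
from h import *
c=cam('wrist'); h=cv2.cvtColor(c[0],cv2.COLOR_BGR2HSV); g=((h[...,1]<60)&(h[...,2]>120)).astype(np.uint8)
p=proj(c,(.5585,-.0138,.022)); print(p)
x,y=map(int,p); cv2.imwrite('pics/w3.png',c[0])
n,l,st,ce=cv2.connectedComponentsWithStats(g); k=l[y,x]; print(k,st[k],ce[k],plane(c,ce[k],.022))
E
python3 go.py .5585 -.0138 .005 90
```

```text
[325.87472169 229.58462378]
9 [ 293  192   66   66 3392] [325.16568396 224.89534198] [ 0.55793847 -0.00993408  0.022     ]
t 7.35 pos [ 0.5554 -0.0126  0.1443] shift [-0.0011  0.0032  0.1393] turn [-0.001  0.    -0.004] open 0.0751 grip 0.0 F [ 0.7 -0.7 -0. ]
```

View pics/w3.png

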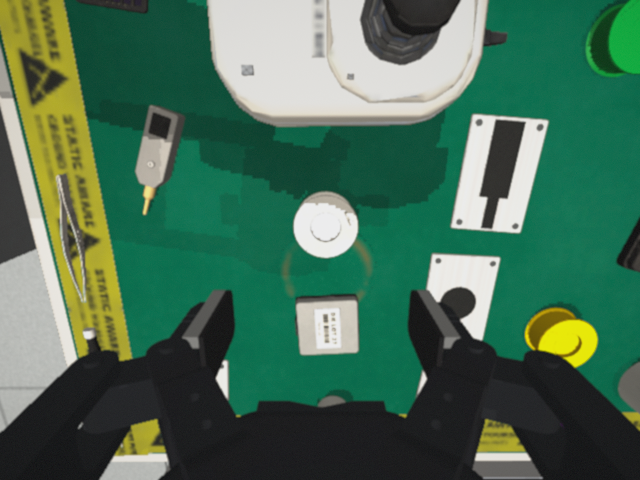

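The spool is at (325,225), 2–4 mm further in +y than from the top view. Descending to y = -0.0115.

```bash
python3 -m jog '[[[0.001,0.003,0.04],[0,0,0]],[[0.001,0.003,0.09],[0,0,0]],[[0.001,0.003,0.125],[0,0,0]],[[0.001,0.003,0.139],[0,0,0]],[[0.001,0.003,0.139],[0,0,0]]]' > /dev/null; python3 go.py .558 -.0115 .005 90; python3 -m jog '[[[0,0,0],[0,0,0]],[[0,0,0],[0,0,0]],[[0,0,0],[0,0,0]],[[0,0,0],[0,0,0]],[[0,0,0],[0,0,0]]]' 0.2 40; python3 go.py .431 -.1967 .15 90
```

```text
t 7.85 pos [ 0.5565 -0.0112  0.0034] shift [-0.0003  0.0015 -0.0017] turn [-0.005 -0.001 -0.004] open 0.0751 grip 0.0 F [ 0.2  0.  -0.2]
t: 8.35
tool_pos: [0.5607, -0.0112, 0.0088]
tool_rot: [2.221, 2.215, 0.005]
contact_force: [0.1, -0.5, 6.4]
opening: 0.0482
grip_force: 42.0
t 8.35 pos [ 0.5607 -0.0112  0.0088] shift [-0.1861 -0.1283 -0.1417] turn [ 0.006  0.001 -0.003] open 0.0482 grip 41.96001303673256 F [ 0.1 -0.5  6.4]
```

```bash
python3 -m jog '[[[0,0,-0.03],[0,0,0]],[[0,0,-0.07],[0,0,0]],[[-0.03,-0.02,-0.1],[0,0,0]],[[-0.07,-0.05,-0.1],[0,0,0]],[[-0.11,-0.075,-0.1],[0,0,0]]]';  python3 -m jog '[[[-0.04,-0.025,0],[0,0,0]],[[-0.075,-0.05,0],[0,0,0]],[[-0.075,-0.05,0],[0,0,0]],[[-0.075,-0.05,0],[0,0,0]],[[-0.075,-0.05,0],[0,0,0]]]' >/dev/null; for i in 1 2 3; do python3 -m jog '[[[0,0,0],[0,0,0]]]' >/dev/null;  python3 go.py .431 -.1967 .0095 90; done
```

```text
t: 8.85
tool_pos: [0.4828, -0.1214, 0.1082]
tool_rot: [2.22, 2.218, 0.002]
contact_force: [0.2, -0.6, -0.6]
opening: 0.0483
grip_force: 41.7
t 9.45 pos [ 0.4331 -0.1943  0.1059] shift [-0.0024 -0.0021  0.0964] turn [ 0.    -0.    -0.001] open 0.0482 grip 41.76564241060987 F [ 0.5 -0.5 -0.7]
t 9.55 pos [ 0.433  -0.1944  0.1058] shift [-0.0024 -0.002   0.0963] turn [-0.    -0.    -0.001] open 0.0485 grip 41.76536002254579 F [-0.1  0.7 -1.1]
t 9.65 pos [ 0.4329 -0.1946  0.1057] shift [-0.0021 -0.0019  0.0962] turn [-0.    -0.    -0.001] open 0.0481 grip 41.76676503382623 F [ 0.   0.5 -0.5]
```

```bash
python3 -m jog '[[[-0.002,-0.002,0.04],[0,0,0]],[[-0.002,-0.002,0.075],[0,0,0]],[[-0.002,-0.002,0.09],[0,0,0]],[[-0.002,-0.002,0.096],[0,0,0]],[[-0.002,-0.002,0.096],[0,0,0]]]'; python3 -m jog '[[[0,0,0],[0,0,0]],[[0,0,0],[0,0,0]]]'; python3 go.py .431 -.1967 .0095 90
```

```text
t: 10.15
tool_pos: [0.4307, -0.1971, 0.0112]
tool_rot: [-2.222, -2.218, 0.002]
contact_force: [-4.9, 2.7, 10.3]
opening: 0.048
grip_force: 45.7
t: 10.35
tool_pos: [0.4308, -0.1972, 0.0113]
tool_rot: [-2.223, -2.219, 0.001]
contact_force: [-5.1, 2.0, 10.2]
opening: 0.0481
grip_force: 45.7
t 10.35 pos [ 0.4308 -0.1972  0.0113] shift [0.0005 0.0002 0.0018] turn [-0.001 -0.    -0.002] open 0.0481 grip 45.73434824764263 F [-5.1  2.  10.2]
```

Contact with the plate (10 N). Release, rise, and head for the vial.

```bash
python3 -m jog '[[[0,0,0],[0,0,0]],[[0,0,0],[0,0,0]],[[0,0,0],[0,0,0]],[[0,0,0],[0,0,0]]]' 0.85; python3 -m jog '[[[0,0,-0.03],[0,0,0]],[[0,0,-0.07],[0,0,0]],[[0,0,-0.12],[0,0,0]],[[0,0,-0.16],[0,0,0]],[[0,0,-0.16],[0,0,0]]]' ; python3 go.py .565 -.26 .17 90
```

```text
t: 10.75
tool_pos: [0.4304, -0.1971, 0.0096]
tool_rot: [-2.224, -2.218, 0.0]
contact_force: [0.7, -0.0, 0.7]
opening: 0.0728
grip_force: 0.0
t: 11.25
tool_pos: [0.434, -0.1996, 0.1774]
tool_rot: [2.215, 2.209, 0.004]
contact_force: [0.3, -0.1, 0.1]
opening: 0.0723
grip_force: 0.0
t 11.25 pos [ 0.434  -0.1996  0.1774] shift [-0.06    0.131   0.0093] turn [ 0.011  0.007 -0.003] open 0.0723 grip 0.0 F [ 0.3 -0.1  0.1]
```

```bash
python3 -m jog '[[[-0.02,0.04,0],[0,0,0]],[[-0.04,0.08,0],[0,0,0]],[[-0.06,0.131,0.01],[0,0,0]],[[-0.06,0.131,0.01],[0,0,0]],[[-0.06,0.131,0.01],[0,0,0]]]' >/dev/null; python3 -m jog '[[[0,0,0],[0,0,0]],[[0,0,0],[0,0,0]],[[0,0,0],[0,0,0]]]' >/dev/null
python3 - <<'E'
from h import *
c=cam('wrist'); cv2.imwrite('pics/w4.png',c[0])
np.save('w4.npy',np.array([c[1],c[2],np.tile(c[3],(3,1))]))
print(proj(c,(.565,-.207,.062)),proj(c,(.565,-.207,0)))
E
python3 go.py .565 -.207 .018 90
```

```text
[327.48269135 166.44341201] [326.0433557  158.86292747]
t 12.1 pos [ 0.5608 -0.2575  0.1609] shift [0.0506 0.0038 0.1429] turn [ 0.001  0.001 -0.003] open 0.0724 grip 0.0 F [ 0.5 -0.2  0.1]
```

View pics/w4.png

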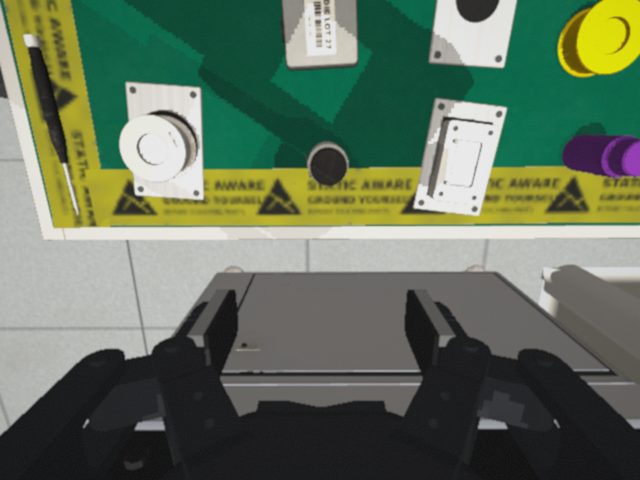

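Vial cap at (328,164) against (327,166) predicted, so the vial position is good. Spool (155,147) and carrier (463,155) sit on their plates.

```bash
python3 -m jog '[[[0.04,0.003,0],[0,0,0]],[[0.051,0.003,0],[0,0,0]],[[0.051,0.003,0.02],[0,0,0]],[[0.051,0.003,0.04],[0,0,0]],[[0.051,0.003,0.04],[0,0,0]]]' >/dev/null; python3 -m jog '[[[0,0,0],[0,0,0]],[[0,0,0],[0,0,0]]]' >/dev/null; python3 go.py .565 -.207 .018 90
```

```text
t 12.8 pos [ 0.5651 -0.2072  0.1214] shift [ 0.0003 -0.0004  0.1034] turn [ 0.002  0.001 -0.003] open 0.0724 grip 0.0 F [ 0.1 -0.4  0.1]
```

```bash
python3 -m jog '[[[0,0,0.04],[0,0,0]],[[0,0,0.08],[0,0,0]],[[0,0,0.103],[0,0,0]],[[0,0,0.103],[0,0,0]],[[0,0,0.103],[0,0,0]]]' >/dev/null; python3 go.py .565 -.207 .018 90; python3 -m jog '[[[0,0,0],[0,0,0]],[[0,0,0],[0,0,0]],[[0,0,0],[0,0,0]],[[0,0,0],[0,0,0]],[[0,0,0],[0,0,0]]]' 0.1 30;python3 -m jog '[[[0,0,0],[0,0,0]],[[0,0,0],[0,0,0]]]';  python3 go.py .6785 -.0915 .023 90
```

```text
t 13.3 pos [ 0.5653 -0.2072  0.0181] shift [ 0.0002 -0.0003  0.0001] turn [ 0.001  0.001 -0.003] open 0.0725 grip 0.0 F [-0.3 -0.3  0.9]
t: 13.8
tool_pos: [0.5656, -0.2073, 0.0187]
tool_rot: [2.223, 2.216, 0.001]
contact_force: [-0.6, 0.4, 5.9]
opening: 0.029
grip_force: 29.6
t: 14.0
tool_pos: [0.5656, -0.2073, 0.0187]
tool_rot: [2.223, 2.216, 0.001]
contact_force: [-0.7, -0.9, 6.2]
opening: 0.0289
grip_force: 29.6
t 14.0 pos [ 0.5656 -0.2073  0.0187] shift [ 0.1161  0.1125 -0.0042] turn [ 0.002  0.001 -0.003] open 0.0289 grip 29.59684100114373 F [-0.7 -0.9  6.2]
```

```bash
python3 -m jog '[[[0,0,-0.02],[0,0,0]],[[0,0,-0.05],[0,0,0]],[[0.015,0.015,-0.07],[0,0,0]],[[0.04,0.04,-0.07],[0,0,0]],[[0.065,0.065,-0.07],[0,0,0]]]' - 40;  python3 -m jog '[[[0.025,0.025,0],[0,0,0]],[[0.042,0.04,0],[0,0,0]],[[0.05,0.047,0],[0,0,0]],[[0.05,0.047,0],[0,0,0]],[[0.05,0.047,0],[0,0,0]]]' >/dev/null; python3 -m jog '[[[0,0,0],[0,0,0]],[[0,0,0],[0,0,0]],[[0,0,0],[0,0,0]]]';  python3 go.py .6785 -.0915 .023 90
python3 - <<'E'
from h import *
c=cam('side'); cv2.imwrite('pics/s2.png',cv2.resize(c[0][130:330,220:490],None,fx=2.9,fy=2.9))
E
```

```text
t: 14.5
tool_pos: [0.6309, -0.1417, 0.0883]
tool_rot: [2.225, 2.215, 0.002]
contact_force: [0.4, 0.1, -0.0]
opening: 0.0285
grip_force: 39.5
t: 15.3
tool_pos: [0.6764, -0.0927, 0.0869]
tool_rot: [2.226, 2.217, -0.0]
contact_force: [-0.1, 0.2, 0.6]
opening: 0.0288
grip_force: 39.5
t 15.3 pos [ 0.6764 -0.0927  0.0869] shift [0.0012 0.0021 0.0639] turn [-0.     0.    -0.004] open 0.0288 grip 39.536494971835054 F [-0.1  0.2  0.6]
```

View pics/s2.png

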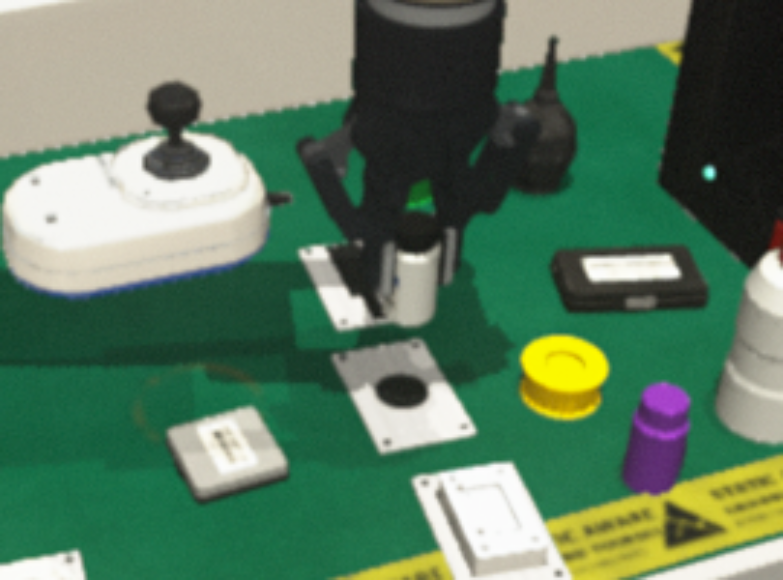

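The vial is held upright at (415,270), raised over its disc (402,391). Lowering gently.

```bash
python3 -m jog '[[[0.001,0.002,0.02],[0,0,0]],[[0.001,0.002,0.04],[0,0,0]],[[0.001,0.002,0.055],[0,0,0]],[[0.001,0.002,0.06],[0,0,0]],[[0.001,0.002,0.062],[0,0,0]]]' ; python3 -m jog '[[[0,0,0.002],[0,0,0]],[[0,0,0.002],[0,0,0]]]'
```

```text
t: 15.85
tool_pos: [0.6783, -0.091, 0.024]
tool_rot: [-2.224, -2.217, 0.001]
contact_force: [0.5, -0.4, -0.8]
opening: 0.0284
grip_force: 39.5
t: 16.05
tool_pos: [0.6794, -0.0912, 0.0236]
tool_rot: [2.224, 2.217, 0.001]
contact_force: [-0.1, 0.9, -0.8]
opening: 0.0286
grip_force: 39.5
```

```bash
python3 -m jog '[[[0,0,0.001],[0,0,0]],[[0,0,0.001],[0,0,0]]]';python3 -m jog '[[[0,0,0.001],[0,0,0]],[[0,0,0.001],[0,0,0]]]'
```

```text
t: 16.25
tool_pos: [0.6795, -0.0912, 0.0228]
tool_rot: [2.224, 2.217, 0.002]
contact_force: [0.6, 0.0, 0.4]
opening: 0.0287
grip_force: 39.7
t: 16.45
tool_pos: [0.6796, -0.0912, 0.0227]
tool_rot: [2.224, 2.217, 0.001]
contact_force: [-1.4, 0.3, 5.9]
opening: 0.0288
grip_force: 40.2
```

```bash
python3 -m jog '[[[0,0,0],[0,0,0]],[[0,0,0],[0,0,0]],[[0,0,0],[0,0,0]],[[0,0,0],[0,0,0]],[[0,0,0],[0,0,0]]]' 0.75; python3 -m jog '[[[0,0,-0.03],[0,0,0]],[[0,0,-0.07],[0,0,0]],[[0,0,-0.11],[0,0,0]],[[0,0,-0.15],[0,0,0]],[[0,0,-0.15],[0,0,0]]]' >/dev/null; python3 -m jog '[[[0,0,0],[0,0,0]]]' >/dev/null; python3 go.py .45 .01 .17 69.2
```

```text
t: 16.95
tool_pos: [0.6786, -0.091, 0.0205]
tool_rot: [-2.225, -2.218, 0.0]
contact_force: [-0.9, -0.7, -0.1]
opening: 0.0639
grip_force: 0.0
t 17.55 pos [ 0.6796 -0.0912  0.1726] shift [ 0.1005 -0.23    0.0019] turn [0.003 0.    0.36 ] open 0.0645 grip 0.0 F [-0.3 -0.3 -0.6]
```

```bash
python3 -m jog '[[[0.02,-0.04,0],[0,0,0.1]],[[0.04,-0.085,0],[0,0,0.2]],[[0.06,-0.13,0],[0,0,0.3]],[[0.08,-0.175,0],[0,0,0.36]],[[0.1,-0.22,0],[0,0,0.36]]]' 0.55 >/dev/null; python3 -m jog '[[[0,-0.01,0],[0,0,0]],[[0,-0.01,0],[0,0,0]],[[0,-0.01,0],[0,0,0]]]' >/dev/null
python3 - <<'E'
from h import *
c=cam('wrist'); cv2.imwrite('pics/w5.png',c[0])
for p in ((.4288,.0468,.016),(.409,-.0056,.008)): print(proj(c,p))
E
python3 go.py .4288 .0468 .004 69.2
```

```text
[284.77186712 190.49651301]
[287.5804001  248.79094077]
t 18.4 pos [0.4507 0.0127 0.1707] shift [ 0.0241 -0.0326  0.1667] turn [ 0.  0. -0.] open 0.0469 grip 0.0 F [0.8 0.1 0.9]
```

View pics/w5.png

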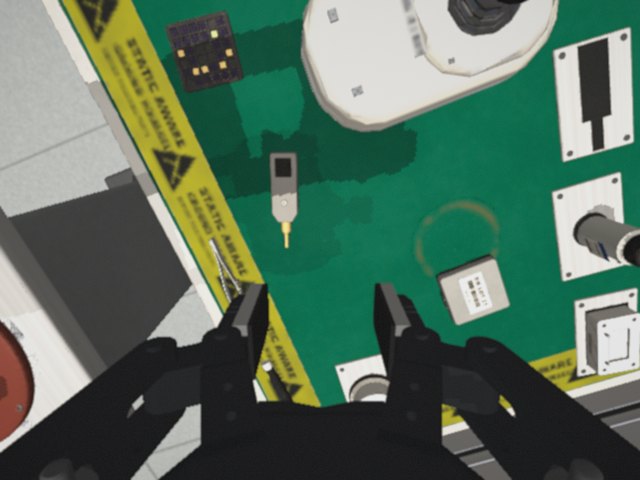

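The cartridge block is centred at about (284,187) with its tip at (287,247), within 2–3 px of prediction and square to the fingers.

```bash
python3 -m jog '[[[0.026,-0.032,0],[0,0,0]],[[0.026,-0.032,0.04],[0,0,0]],[[0.026,-0.032,0.08],[0,0,0]],[[0.026,-0.032,0.11],[0,0,0]],[[0.026,-0.032,0.11],[0,0,0]]]' >/dev/null; python3 -m jog '[[[0,0,0],[0,0,0]],[[0,0,0],[0,0,0]]]' >/dev/null; python3 go.py .4294 .0485 .005 69.2
```

```text
t 19.1 pos [0.4313 0.0485 0.063 ] shift [-0.0007 -0.002   0.058 ] turn [ 0.003 -0.001 -0.   ] open 0.0469 grip 0.0 F [0.4 0.4 0.7]
```

```bash
python3 -m jog '[[[0,-0.002,0.03],[0,0,0]],[[0,-0.002,0.05],[0,0,0]],[[0,-0.002,0.058],[0,0,0]],[[0,-0.002,0.058],[0,0,0]],[[0,-0.002,0.058],[0,0,0]]]' >/dev/null; python3 go.py .4294 .0485 .005 69.2; python3 -m jog '[[[0,0,0],[0,0,0]],[[0,0,0],[0,0,0]],[[0,0,0],[0,0,0]],[[0,0,0],[0,0,0]],[[0,0,0],[0,0,0]]]' 0.05 40; python3 -m jog '[[[0,0,-0.03],[0,0,0]],[[0,0,-0.07],[0,0,0]],[[0,0,-0.11],[0,0,0]],[[0,0,-0.15],[0,0,0]],[[0,0,-0.15],[0,0,0]]]' - 50; python3 -m jog '[[[0,0,0],[0,0,0]],[[0,0,0],[0,0,0]]]'; python3 go.py .6995 .0363 .15 84.8
```

```text
t 19.6 pos [0.4287 0.0494 0.0044] shift [-0.0007  0.001  -0.0006] turn [ 0.003 -0.001 -0.   ] open 0.0474 grip 0.0 F [-0.2 -0.6  0.2]
t: 20.1
tool_pos: [0.4287, 0.0495, 0.0044]
tool_rot: [2.584, 1.783, 0.004]
contact_force: [-0.4, 0.7, 7.6]
opening: 0.0208
grip_force: 40.2
t: 20.6
tool_pos: [0.4311, 0.0494, 0.1596]
tool_rot: [2.58, 1.78, 0.015]
contact_force: [0.6, 0.2, -0.6]
opening: 0.0206
grip_force: 49.9
t: 20.8
tool_pos: [0.426, 0.0496, 0.151]
tool_rot: [-2.584, -1.783, 0.004]
contact_force: [-0.2, 0.3, -0.3]
opening: 0.0207
grip_force: 49.9
t 20.8 pos [0.426  0.0496 0.151 ] shift [8.460e-02 2.604e-01 2.000e-04] turn [-0.003  0.001 -0.272] open 0.0207 grip 49.93299901485443 F [-0.2  0.3 -0.3]
```

```bash
python3 -m jog '[[[0.01,0.045,0],[0,0,-0.06]],[[0.03,0.09,0],[0,0,-0.12]],[[0.045,0.135,0],[0,0,-0.18]],[[0.06,0.18,0],[0,0,-0.24]],[[0.073,0.225,0],[0,0,-0.272]]]' >/dev/null; python3 -m jog '[[[0,0,0],[0,0,0]]]' >/dev/null; python3 go.py .6995 .0363 .07 84.8
```

```text
t 21.4 pos [0.6657 0.0371 0.1469] shift [0.0023 0.0342 0.0767] turn [-0.006  0.    -0.001] open 0.0205 grip 49.899017214775085 F [-1.   0.1 -0.9]
```

```bash
python3 -m jog '[[[0.002,0.034,0],[0,0,0]],[[0.002,0.034,0.03],[0,0,0]],[[0.002,0.034,0.06],[0,0,0]],[[0.002,0.034,0.08],[0,0,0]],[[0.002,0.034,0.08],[0,0,0]]]' >/dev/null; python3 -m jog '[[[0,0,0],[0,0,0]],[[0,0,0],[0,0,0]]]' >/dev/null; python3 go.py .6995 .0363 .009 84.8
python3 - <<'E'
from h import *
c=cam('wrist'); cv2.imwrite('pics/w6.png',c[0])
E
```

```text
t 22.1 pos [0.6981 0.0368 0.0742] shift [-0.0004  0.0013  0.0652] turn [ 0.002 -0.    -0.   ] open 0.0203 grip 49.90305304527283 F [0.6 0.6 0. ]
```

View pics/w6.png

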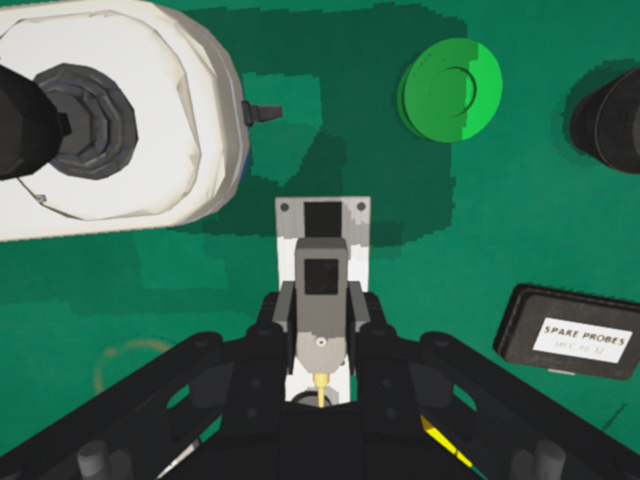

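The cartridge is held square over its plate (plate columns 276–369, block 295–347, nib towards the narrow strip). Lowering.

```bash
python3 -m jog '[[[0,0.001,0.03],[0,0,0]],[[0,0.001,0.05],[0,0,0]],[[0,0.001,0.06],[0,0,0]],[[0,0.001,0.064],[0,0,0]],[[0,0.001,0.064],[0,0,0]]]'; python3 -m jog '[[[0,0,0.001],[0,0,0]],[[0,0,0.001],[0,0,0]]]'
```

```text
t: 22.65
tool_pos: [0.6992, 0.0367, 0.0098]
tool_rot: [2.319, 2.117, 0.002]
contact_force: [0.0, -0.6, -0.1]
opening: 0.0205
grip_force: 49.9
t: 22.85
tool_pos: [0.6994, 0.0367, 0.0091]
tool_rot: [2.319, 2.117, 0.002]
contact_force: [-0.7, 0.1, -0.7]
opening: 0.0203
grip_force: 49.9
```

```bash
python3 -m jog '[[[0,0,0.001],[0,0,0]],[[0,0,0.001],[0,0,0]]]' | grep force; python3 -m jog '[[[0,0,0],[0,0,0]],[[0,0,0],[0,0,0]],[[0,0,0],[0,0,0]],[[0,0,0],[0,0,0]]]' 0.5; python3 -m jog '[[[0,0,-0.03],[0,0,0]],[[0,0,-0.07],[0,0,0]],[[0,0,-0.12],[0,0,0]],[[0,0,-0.17],[0,0,0]],[[0,0,-0.2],[0,0,0]]]' >/dev/null; python3 -m jog '[[[-0.04,-0.03,0],[0,0,0]],[[-0.08,-0.06,0],[0,0,0]],[[-0.12,-0.09,0],[0,0,0]],[[-0.16,-0.12,0],[0,0,0]],[[-0.2,-0.15,0],[0,0,0]]]'
python3 -m jog '[[[-0.04,-0.03,0],[0,0,0]],[[-0.08,-0.06,0],[0,0,0]],[[-0.12,-0.09,0],[0,0,0]],[[-0.16,-0.09,0],[0,0,0]],[[-0.2,-0.09,0],[0,0,0]]]'
python3 - <<'E'
from h import *
c=cam('top'); cv2.imwrite('pics/t2.png',cv2.resize(c[0][150:370,160:440],None,fx=2.8,fy=2.7,interpolation=cv2.INTER_CUBIC))
E
```

```text
contact_force: [-2.4, -0.3, 4.8]
grip_force: 50.5
t: 23.45
tool_pos: [0.6982, 0.0367, 0.0064]
tool_rot: [-2.32, -2.118, 0.001]
contact_force: [0.1, -0.1, -0.6]
opening: 0.0429
grip_force: 0.0
t: 24.45
tool_pos: [0.5294, -0.1499, 0.2067]
tool_rot: [2.319, 2.119, -0.0]
contact_force: [0.3, -0.9, -0.0]
opening: 0.0432
grip_force: 0.0
t: 24.95
tool_pos: [0.4219, -0.3412, 0.207]
tool_rot: [2.321, 2.116, 0.0]
contact_force: [0.6, 0.2, 0.4]
opening: 0.0425
grip_force: 0.0
```

View pics/t2.png

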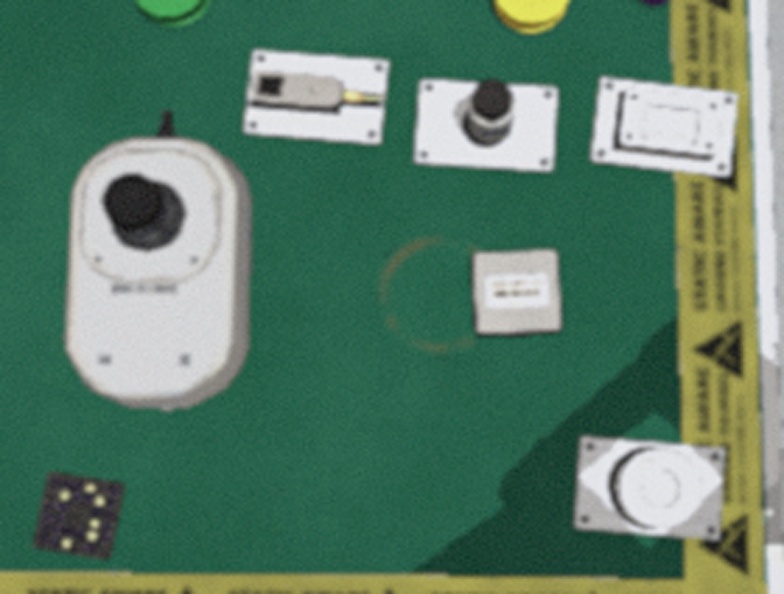

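All four things sit on their silhouettes: cartridge (310,90) with its nib to the right over the strip, vial (488,115) upright, carrier (668,125), spool (655,487). The small black slivers are parallax plus 1–3 mm of offset, and the arm is clear.

```bash
python3 -m jog '[[[0,0,0],[0,0,0]],[[0,0,0],[0,0,0]],[[0,0,0],[0,0,0]]]' >/dev/null; python3 -c "from station import job; print(job.finish_job())"
```

```text
the job is handed in; nothing more can be done
None
```

I placed all four parts on their matching plates with the cartridge nib over its narrow strip, kept the vial upright, and handed the job in at about 25 s; the hand-in gave no pass/fail result.

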